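# Turn the vase to the inspection lamp

### The arm

A 6-joint arm with a two-finger parallel gripper is mounted at the origin on the work surface. World frame = base frame: x ahead of the robot, y to its left, z up, the work surface at z = 0. Lengths are in m, angles in rad, forces in N, time in s.
With the tool pointing down it reaches from about 0.425 to 0.95 m from the base axis. Payload 3.5 kg.
Tool frame: the origin (TCP) lies midway between the tips of the shut fingers; the grasp point (between the pads) lies 19 mm behind it (ctrl.pinch_z is the distance from the TCP to the grasp point, in m); z points along the fingers, y is the line along which they close (so a half turn about z gives the same grasp; the last joint's range is limited). The gripper opens to 85 mm and grips with 20 to 120 N. Pads are 22 mm wide; open, the fingers measure 114 mm over their backs; the gripper's body (76 mm by 85 mm) begins 54 mm behind the grasp point. The pads swing forward as they close: fully open they stand 13 mm farther back than shut.
Start: joints at [-1.444, 0.286, 1.577, -0, 1.279, -0.15], TCP at [0.184, -0.649, 0.231] pointing down, gripper open.
Joint ranges: [-2.77, 2.77], [-0.9, 2.22], [0.21, 2.48], [-1.53, 4.67], [0.24, 2.81], [-2.84, 2.84]. Speed limits (rad/s): [2.79, 2.79, 3.14, 3.14, 3.14, 3.14].

### API

Orientations are given as a unit quaternion [x, y, z, w].
In Python, from plant import get_state, viewer, sign_off, ctrl gives the robot as it stands. The module is installed in compiled form; this text tells all that it offers.
- The arm moves only by the shell command python3 -m handwheel 'ROWS' [FORCE]. ROWS is JSON, a list that holds one entry, the list of rows, each a list of 5 numbers: the finger opening in m, from 0 to 0.0854, then the shift along the tool's x, y, z in m, then the turn about the tool's z in degrees. In form: [[[claw, x, y, z, spin], ...]]. A call has 1 to 12 rows; each row shifts and turns the commanded pose from where the row before left it, along the tool's axes as they then stand; what a row does not reach is not made up. A row lasts 1/12 s, in which the tool goes at most 41.7 mm and 7.16 degrees, less where a joint would pass 70% of its speed; a pose out of reach is approached as far as the arm can. A call is refused whole if a number of a shift passes 0.0417 or a number of a turn 7.16, either way. A call with a gripper value outside its range is refused whole. The fingers move at their own pace and stop on an object; FORCE is the grip in N (left out, the last holds). Time passes only in rows, so rows that do not move let the fingers close. It gives the time, the measured TCP pose, the force, the opening and the grip force at its end, in the units of the state.
- get_state(): the state, without advancing time (a new reading comes with each control period).
- viewer.read_camera(name): name is "scene" or "top" or "wrist"; returns the picture (420x560x3 uint8, blue, green, red); there is no depth.
- viewer.camera_params(name): a dict with "fov_y" (degrees; the focal length in pixels is half the picture's height over the tangent of half this angle, whatever the lens; pixels are square), "cx", "cy" (the principal point, pixels), "xyz" and "attitude" of the camera in the world; the wrist camera has in their place "hand_eye" (4x4, takes a point from camera to tool coordinates, whose origin is the TCP and whose axes are the flange's). Camera axes: x right, y up, looking along -z (the intrinsics and any distortion apply to the point x, -y, -z); pixel columns grow to the right and rows downward; lengths in m; the calibration is good to about 2 mm. A picture is of the moment at which its call begins: read the wrist's pose just before it. camera_params takes no time and is no camera call.
- sign_off(): hands the job in; it is judged then, once.
Trained networks look in the newest picture that a camera, given by its name, has taken for a name from the list of things; names that differ only in an ending like _2 or _b are one class to them, and where a whole thing is asked for, a point or a joint stands for the part that bears it (a point fixed in the world has none). Each returns a list of dicts, best first, with "confidence" (0 to 1); they miss things now and then, are a little off and sometimes report something else, mostly with a low value. They report only what shows in the picture. A call takes as long as a camera call. They do not tell look-alikes from the thing itself.
- viewer.look_for(camera, name): "extent" ([left, top, width, height] as shares, 0 to 1, of the picture: columns of its width, rows of its height, round what is visible of it).
- viewer.outline_of(camera, name): "mask" (420x560 bool, what is visible of it) and "extent" ([left, top, width, height] as shares, 0 to 1, of the picture: columns of its width, rows of its height, round what is visible of it).
- viewer.pinpoint(camera, name): "xy" ([column, row] as shares, 0 to 1, of the picture: columns of its width, rows of its height: a listed point, or the origin of a listed thing).
The state is a dict: "time": time; "qpos": joint angles; "dq": joint speeds; "joint_efforts": joint torques, N m; "eef_pos": TCP position; "tcp_rot": TCP orientation; "contact_force": force on the tool from outside, world axes, zero at the start; "wrist_torque": the same for the moment, N m; "opening": opening from 0.0 (shut) to 1.0 (fully open); "finger_force": force on a finger pad.
Only numpy, scipy, OpenCV 4.12 (cv2) and the standard library are available. Lean on these libraries where they do the work, as an engineer would, in place of code of your own. Each camera call takes 0.05 s, during which the arm holds its last target. There are 200 camera calls.

### The job

Bring the squat vase round to the inspection lamp: push with a fingertip on the spokes of the turntable until the spoke with the arrowhead points straight at the small lamp on the turntable's foot, then take the finger away. Turn it gently, either way round, so that the vase rides along standing where it is, and do not touch or lift the vase. Leave the other glassware and the jar where they are.

Things in the scene. Friction and masses are not known exactly. Their poses are not given: they have to be found in the camera images.
- stand: fixed dark steel foot of the turntable (disc 170 mm across, 14 mm high, pillar above). Origin on the turning axis at bench level; +x points from the axis to the lamp, carried on a low outrigger: black barrel 34 mm across, 46 mm long, aimed at the axis, its top 96 mm above the bench
- wheel: turntable: aluminium disc 136 mm across, top 80 mm above the bench, four level steel spokes at right angles. Turns over a full turn either way, stays where left, friction 0.12 N m. Origin on the vertical axis at bench level; +x along the arrow spoke, plain spokes along +y, -x, -y. Spokes: 12 mm round bars, centre line 73 mm up, bare from 68 to 120 mm from the axis, open below beyond the foot
- arrow_tip (a point): the point of the flat arrowhead (V of two bars, 49 mm wide) that ends one spoke, 153 mm from the turning axis, 73 mm above the bench; the other three spokes end in 18 mm balls centred 130 mm from the axis
- lamp_lens (a point): centre of the small lamp's lens, 176 mm from the turning axis, 79 mm above the bench; fixed
- wheel_center (a point): centre of the turntable's top face, on the turning axis, 80 mm above the bench
- rose_bowl: loose squat plum-coloured glass vase, 78 mm wide, 66 mm tall (top 146 mm above the bench), standing about the middle of the turntable, 0.2 to 0.4 kg, held by friction only; origin at the centre of its underside
- stopper: loose teal glass stopper, 34 mm wide, 58 mm tall, standing upright beside the turntable; origin at the centre of its underside
- frit_jar: loose closed amber jar, 48 mm wide, 75 mm tall, standing beside the turntable; origin at the centre of its underside
- tall_vase: loose dark straight vase, 76 mm wide, 210 mm tall; origin at the centre of its underside
- baluster_vase: loose dark waisted vase, 80 mm wide, 170 mm tall; origin at the centre of its underside
- flared_vase: loose dark teal flared vase, 72 mm wide, 160 mm tall; origin at the centre of its underside
- tumbler: loose amber glass tumbler, 72 mm wide, 95 mm tall; origin at the centre of its underside
Not all that is in view belongs to the job. Of the things like the rose_bowl, leave any that is yellow; of the rest the smaller one is meant.

How it is judged:
On the way, in this order (a step that is already met when the one before it is completed fails the run):
1. a finger pushes on the turntable (contact force between the fingers and wheel above 0.2 N), for 0.1 s.
2. the arrow points at the lamp (y of arrow_tip in the frame of stand between -0.014 and 0.014 m and x of arrow_tip in the frame of stand above 0.1 m), for 0.2 s.
At the end, for the whole second after the job is handed in: The arrow spoke points at the lamp (its tip within 14 mm, about 5 degrees, either side of the line from axis to lamp) and the turntable is at rest; the vase stands upright on it within 22 mm of the middle; the other glassware and the jar are within 20 mm of where they were (all of step 2 and angular speed of wheel below 0.05 rad/s and horizontal distance between rose_bowl and wheel_center below 0.022 m and angle between rose_bowl's own z axis and vertical below 0.1 rad and height (world z) of rose_bowl between 0.075 and 0.086 m and linear speed of rose_bowl below 0.02 m/s and distance of each of stopper, frit_jar, tall_vase, baluster_vase, flared_vase, tumbler from where it was at the start of the episode below 0.02 m); the robot touches nothing.
It fails at once if the vase is touched by the robot (contact force between any of the fingers, the arm and rose_bowl above 0.5 N).
It fails at once if the vase is lifted, tipped or slides off its place (height (world z) of rose_bowl above 0.09 m or angle between rose_bowl's own z axis and vertical above 0.25 rad or horizontal distance between rose_bowl and wheel_center above 0.025 m).
It fails at once if the turntable is spun or shoved hard (over 2.5 rad/s or 25 N) (angular speed of wheel above 2.5 rad/s or contact force between the fingers and wheel above 25 N).
It fails at once if another thing on the bench is disturbed (distance of any of stopper, frit_jar, tall_vase, baluster_vase, flared_vase, tumbler from where it was at the start of the episode above 0.02 m).
It also fails if it takes over 72 s, if anything falls off the work surface, if the arm or the gripper's body presses on something with over 40 N, if the wrist force passes 120 N, or if a joint passes its speed limit or range.

## Working session

There is one attempt and no reset: what is moved stays moved. The work goes in short steps, Python scripts to look and compute and a shell command to move; the robot and the scene stay as the last step left them, time stands still between calls to the robot, and variables do not carry over. Pictures are saved under pics/ and viewed, at most 10 in all, crops included, and the job is handed in when it is done.

```bash
mkdir -p pics; python3 - <<'E'
from plant import get_state, viewer, ctrl
import cv2
for c in ("scene","top"):
    im=viewer.read_camera(c); cv2.imwrite(f"pics/{c}0.png",im); print(c,viewer.camera_params(c))
    for n in ("wheel_center","arrow_tip","lamp_lens","stand","rose_bowl","stopper","frit_jar","tall_vase","baluster_vase","flared_vase","tumbler"):
        print(n,[(round(d["xy"][0]*560),round(d["xy"][1]*420),round(d["confidence"],2)) for d in viewer.pinpoint(c,n)][:4])
s=get_state();print(s["eef_pos"],s["tcp_rot"],s["time"])
E
```

```text
scene {'fov_y': 44.996885165956826, 'cx': 277.28224857704663, 'cy': 213.60288688623666, 'xyz': array([1.32204944, 0.40080845, 1.30097299]), 'attitude': array([0.14858297, 0.26002196, 0.81700179, 0.49276744])}
wheel_center [(315, 225, 0.91)]
arrow_tip [(279, 264, 0.97), (312, 226, 0.5)]
lamp_lens [(366, 256, 0.83)]
stand [(309, 241, 0.87)]
rose_bowl [(242, 214, 0.87), (310, 230, 0.85), (262, 294, 0.79)]
stopper [(322, 191, 0.66)]
frit_jar [(248, 264, 0.86)]
tall_vase [(437, 313, 0.58)]
baluster_vase [(161, 140, 0.66)]
flared_vase [(160, 181, 0.64), (313, 240, 0.55)]
tumbler [(454, 265, 0.67)]
top {'fov_y': 56.3334128097532, 'cx': 284.43359287251405, 'cy': 208.74454380041036, 'xyz': array([ 0.40468288, -0.00168249,  1.1818479 ]), 'attitude': array([-0.05036571,  0.05469266,  0.71002574, -0.70023957])}
wheel_center [(242, 208, 0.66), (253, 212, 0.31)]
arrow_tip [(263, 158, 0.62)]
lamp_lens [(188, 201, 0.71)]
stand [(252, 211, 0.81)]
rose_bowl [(246, 205, 0.82), (266, 140, 0.77), (322, 205, 0.76)]
stopper [(266, 277, 0.45)]
frit_jar [(290, 160, 0.53)]
tall_vase [(117, 195, 0.73)]
baluster_vase [(467, 246, 0.72)]
flared_vase [(424, 200, 0.67)]
tumbler [(116, 253, 0.94)]
[ 0.1844972  -0.64927912  0.23133262] [ 9.90435699e-01  1.37975091e-01 -7.75517745e-06 -7.43795842e-06] 1.2
```

View pics/scene0.png

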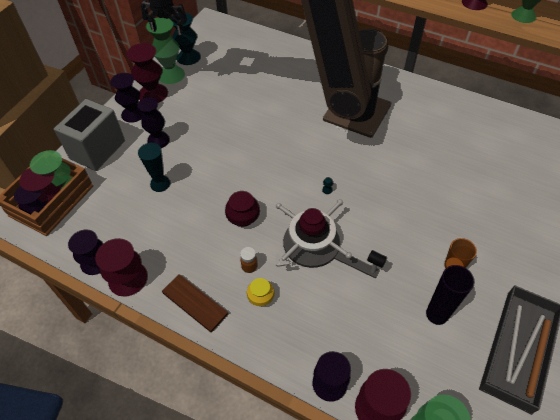

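View pics/top0.png

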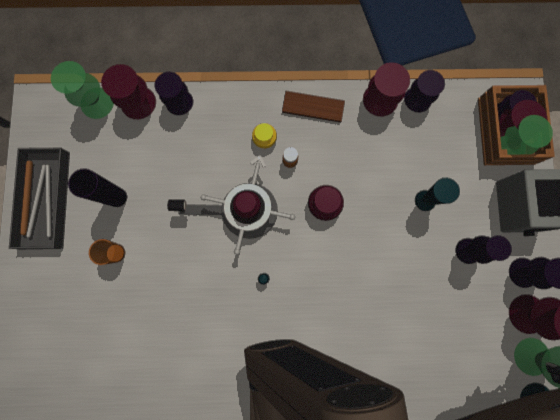

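```bash
cat > h.py <<'E'
import numpy as np
from scipy.spatial.transform import Rotation as R
from plant import viewer
def ray(c,uv):
    p=viewer.camera_params(c); f=210/np.tan(np.radians(p["fov_y"])/2)
    d=np.array([(uv[0]-p["cx"])/f,-(uv[1]-p["cy"])/f,-1])
    return p["xyz"],R.from_quat(p["attitude"]).as_matrix()@d
def at_z(c,uv,z):
    o,d=ray(c,uv); return (o+d*(z-o[2])/d[2])[:2]
E
python3 - <<'E'
from h import *
z=dict(wheel_center=.08,arrow_tip=.073,lamp_lens=.079,stand=0,stopper=0,frit_jar=0,tall_vase=0,baluster_vase=0,flared_vase=0,tumbler=0,bowlA=.08,bowlB=0,bowlC=0)
S=dict(wheel_center=(315,225),arrow_tip=(279,264),lamp_lens=(366,256),stand=(309,241),stopper=(322,191),frit_jar=(248,264),tall_vase=(437,313),baluster_vase=(161,140),flared_vase=(160,181),tumbler=(454,265),bowlA=(310,230),bowlB=(242,214),bowlC=(262,294))
T=dict(wheel_center=(242,208),arrow_tip=(263,158),lamp_lens=(188,201),stand=(252,211),stopper=(266,277),frit_jar=(290,160),tall_vase=(117,195),baluster_vase=(467,246),flared_vase=(424,200),tumbler=(116,253),bowlA=(246,205),bowlB=(322,205),bowlC=(266,140))
for n in z: print(n,at_z("scene",S[n],z[n]).round(3),at_z("top",T[n],z[n]).round(3))
E
```

```text
wheel_center [0.565 0.102] [0.573 0.111]
arrow_tip [0.723 0.068] [0.721 0.051]
lamp_lens [0.592 0.271] [0.596 0.265]
stand [0.575 0.091] [0.576 0.089]
stopper [0.386 0.045] [0.378 0.047]
frit_jar [ 0.729 -0.032] [ 0.734 -0.03 ]
tall_vase [0.622 0.503] [0.631 0.501]
baluster_vase [ 0.442 -0.548] [ 0.461 -0.558]
flared_vase [ 0.594 -0.444] [ 0.603 -0.438]
tumbler [0.454 0.5  ] [0.455 0.495]
bowlA [0.587 0.097] [0.582 0.099]
bowlB [ 0.583 -0.138] [ 0.592 -0.125]
bowlC [0.794 0.051] [0.8   0.044]
```

Candidates for the vase in the top picture are the plum bowl on the turntable (246,205), the larger plum bowl on the bench (325,203) and the yellow one (264,134). Yellow is ruled out and the smaller plum one is meant, so I choose the one on the turntable. The arrowhead points up at (258,160), the ball spokes end at (205,198), (292,216) and (238,251), and the lamp is at (177,205). A close crop will check this.

```bash
python3 - <<'E'
import cv2
im=cv2.imread("pics/top0.png")[125:275,165:365]
cv2.imwrite("pics/crop0.png",cv2.resize(im,None,fx=4,fy=4,interpolation=cv2.INTER_CUBIC))
E
```

```text
(no output)
```

View pics/crop0.png

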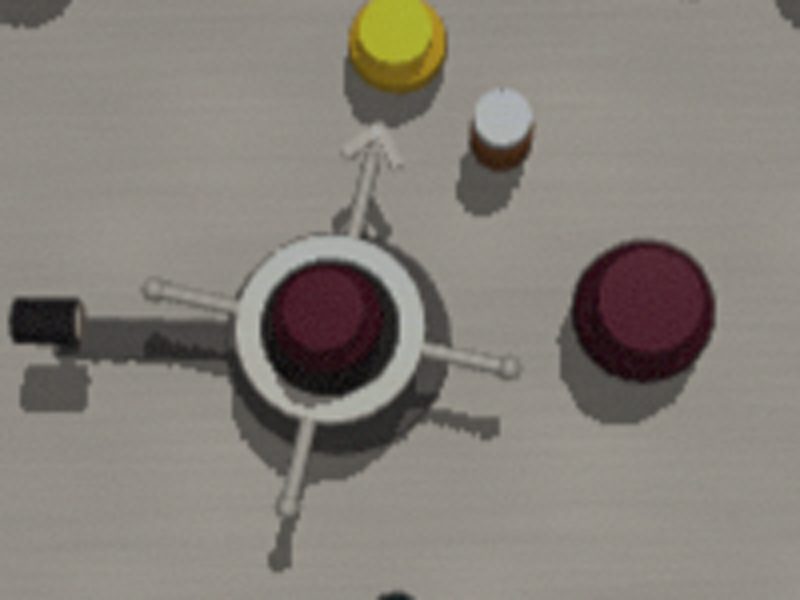

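The crop confirms the choice: the smaller plum vase stands on the aluminium disc. In crop pixels the arrow tip is at (375,125), the balls at (153,289), (510,367) and (289,505), the lens at (80,321) and the disc centre at (330,328).

```bash
python3 - <<'E'
from h import *
P=dict(tip=((377,126),.073),bl=((153,289),.073),br=((510,367),.073),bb=((289,505),.073),lens=((80,321),.079),cen=((330,328),.08),bowltop=((321,308),.146))
q={}
for n,(uv,z) in P.items(): q[n]=at_z("top",(165+uv[0]/4-.4,125+uv[1]/4-.4),z); print(n,q[n].round(4))
c=(q["bl"]+q["br"])/2; print("mid balls",c, np.linalg.norm(q["bl"]-q["br"]))
for n in ("tip","bl","br","bb","lens"):
    v=q[n]-c; print(n,np.linalg.norm(v).round(4),np.degrees(np.arctan2(v[1],v[0])).round(1))
E
```

```text
tip [0.727  0.0627]
bl [0.6084 0.2239]
br [ 0.5485 -0.0312]
bb [0.4529 0.1258]
lens [0.5849 0.2741]
cen [0.5773 0.0964]
bowltop [0.5806 0.0965]
mid balls [0.57848064 0.09632308] 0.2620178100605154
tip 0.1523 -12.7
bl 0.131 76.8
br 0.131 -103.2
bb 0.129 166.8
lens 0.1779 87.9
```

```bash
python3 -m handwheel '[[[0,0,0,-0.016,5.8],[0,0,0,-0.016,5.8],[0,0,0,-0.016,5.8],[0,0,0,-0.016,5.8],[0,0,0,-0.016,5.9],[0,0.008,-0.034,0,0],[0,0.008,-0.034,0,0],[0,0.008,-0.034,0,0],[0,0.008,-0.034,0,0],[0,0.008,-0.034,0,0],[0,0.008,-0.034,0,0],[0,0.008,-0.034,0,0]]]'
python3 -m handwheel '[[[0,0.008,-0.034,0,0],[0,0.008,-0.034,0,0],[0,0.008,-0.034,0,0],[0,0.008,-0.034,0,0],[0,0.008,-0.034,0,0],[0,0.008,-0.034,0,0],[0,0.008,-0.034,0,0],[0,0.008,-0.034,0,0],[0,0.008,-0.034,0,0],[0,0.008,-0.034,0,0],[0,0.008,-0.034,0,0],[0,0,0,0,0]]]'
```

```text
time: 2.2
eef_pos: [0.294, -0.4288, 0.3114]
tcp_rot: [0.993, -0.115, 0.0, 0.0]
contact_force: [0.9, -0.4, 0.1]
opening: 0.0
finger_force: 0.0
time: 3.2
eef_pos: [0.4663, -0.0818, 0.3116]
tcp_rot: [0.994, -0.112, 0.001, -0.001]
contact_force: [-0.7, -0.1, 0.3]
opening: 0.0
finger_force: 0.0
```

```bash
python3 -m handwheel '[[[0,0.0078,-0.0313,0,0],[0,0.0078,-0.0313,0,0],[0,0.0078,-0.0313,0,0],[0,0,0,0.03,0],[0,0,0,0.03,0],[0,0,0,0.03,0],[0,0,0,0.03,0],[0,0,0,0.02,0],[0,0,0,0.02,0],[0,0,0,0,0]]]'
python3 - <<'E'
import cv2
from h import *
im=viewer.read_camera("top")[125:275,165:365]
cv2.imwrite("pics/crop1.png",cv2.resize(im,None,fx=4,fy=4))
im=viewer.read_camera("wrist");cv2.imwrite("pics/w1.png",im)
E
```

```text
time: 4.03
eef_pos: [0.5059, -0.0003, 0.1467]
tcp_rot: [0.993, -0.115, -0.005, -0.0]
contact_force: [0.7, 0.1, -0.8]
opening: -0.004
finger_force: 0.0
```

View pics/w1.png

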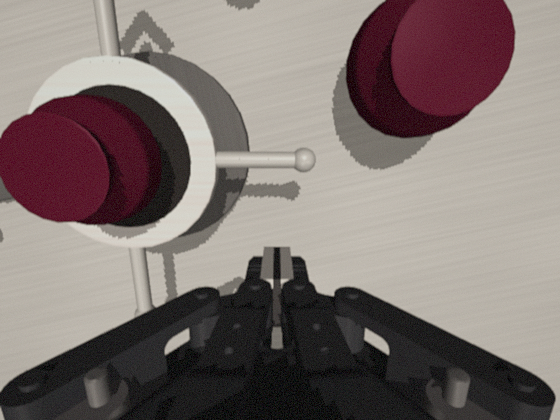

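The wrist view shows the shut fingertips at (278,260). They are clear of the plain spoke that runs from (218,160) to its ball at (303,160), with the vase well to the left. I will descend on the near side of that spoke.

```bash
python3 -m handwheel '[[[0,0,0,0.03,0],[0,0,0,0.03,0],[0,0,0,0.026,0],[0,0,0,0,0],[0,0,0,0,0]]]'
python3 - <<'E'
import numpy as np
from plant import get_state
s=get_state();p=s["eef_pos"][:2];c=np.array([.578,.0965]);v=p-c
q=s["tcp_rot"];print(s["eef_pos"],np.hypot(*v),np.degrees(np.arctan2(v[1],v[0])),2*np.degrees(np.arctan2(q[1],q[0])),s["contact_force"])
E
```

```text
time: 4.55
eef_pos: [0.5094, -0.0007, 0.0661]
tcp_rot: [0.993, -0.115, -0.0, 0.0]
contact_force: [-0.3, 0.6, 0.4]
opening: 0.004
finger_force: 0.0
[ 0.50941027 -0.00068156  0.06605541] 0.11894875672944087 -125.21404650924484 -13.247139460282618 [-0.2724031   0.56181835  0.41663892]
```

```bash
python3 -m handwheel '[[[0,0,0,0.010,0],[0,0.005,0,0,0],[0,0.005,0,0,0],[0,0.005,0,0,0],[0,0.004,0,0,0],[0,0.003,0,0,0],[0,0.002,0,0,0],[0,0.002,0,0,0],[0,0.002,0,0,0],[0,0.002,0,0,0],[0,0.002,0,0,0]]]'
python3 -m handwheel '[[[0,0.002,0.0003,0,-1],[0,0.002,0.0003,0,-1],[0,0.002,0.0003,0,-1],[0,0.003,0.0004,0,-1.5],[0,0.003,0.0004,0,-1.5],[0,0.004,0.0005,0,-2],[0,0.004,0.0005,0,-2],[0,0.003,0.0004,0,-1.5],[0,0.002,0.0003,0,-1],[0,0,0,0,0]]]'
python3 - <<'E'
import numpy as np,cv2
from plant import get_state,viewer
s=get_state();p=s["eef_pos"][:2];c=np.array([.578,.0965]);v=p-c
q=s["tcp_rot"];print(s["eef_pos"],np.hypot(*v),np.degrees(np.arctan2(v[1],v[0])),2*np.degrees(np.arctan2(q[1],q[0])),s["contact_force"])
im=viewer.read_camera("top")[125:275,165:365]
cv2.imwrite("pics/crop2.png",cv2.resize(im,None,fx=4,fy=4))
E
```

```text
time: 5.47
eef_pos: [0.54, -0.0078, 0.0551]
tcp_rot: [0.993, -0.115, -0.001, 0.0]
contact_force: [-1.4, -0.8, 0.5]
opening: 0.001
finger_force: 0.6
time: 6.3
eef_pos: [0.565, -0.0146, 0.0553]
tcp_rot: [1.0, -0.006, 0.0, 0.0]
contact_force: [0.3, 0.6, -0.6]
opening: 0.001
finger_force: 0.1
[ 0.56496647 -0.01461977  0.05528865] 0.11188153283588792 -96.68980795565442 -0.699664109741367 [ 0.25869653  0.61879114 -0.55397563]
```

View pics/crop2.png

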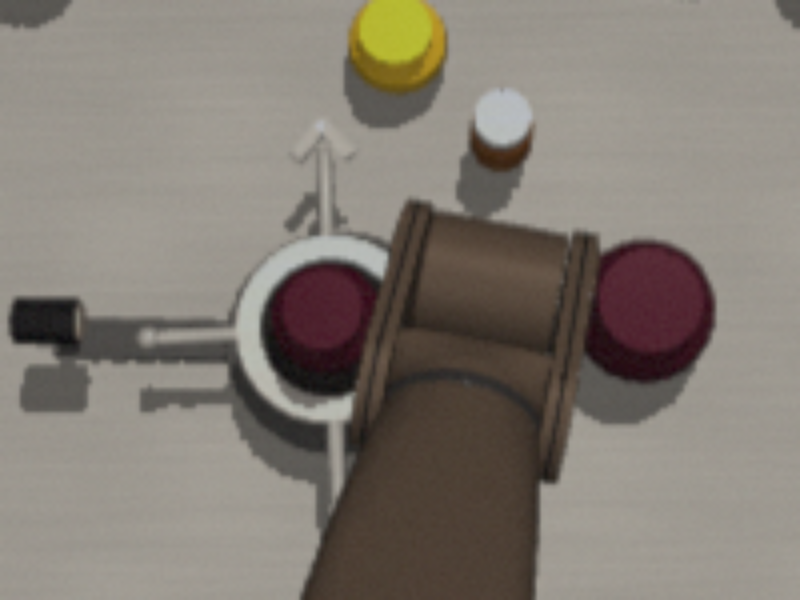

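The wheel turns with the finger. The arrow tip has moved to crop pixel (321,122), the vase is still centred and the finger is clear of it. I'll keep pushing along the arc.

```bash
python3 -m handwheel '[[[0,0.002,0.0003,0,-1],[0,0.003,0.0004,0,-1.5],[0,0.0039,0.0005,0,-2],[0,0.0039,0.0005,0,-2],[0,0.0039,0.0005,0,-2],[0,0.0039,0.0005,0,-2],[0,0.0039,0.0005,0,-2],[0,0.0039,0.0005,0,-2],[0,0.0039,0.0005,0,-2],[0,0.0039,0.0005,0,-2],[0,0.0039,0.0005,0,-2],[0,0.0039,0.0005,0,-2]]]'
python3 -m handwheel '[[[0,0.0039,0.0005,0,-2],[0,0.0039,0.0005,0,-2],[0,0.0039,0.0005,0,-2],[0,0.0039,0.0005,0,-2],[0,0.0039,0.0005,0,-2],[0,0.0039,0.0005,0,-2],[0,0.0039,0.0005,0,-2],[0,0.0039,0.0005,0,-2],[0,0.0039,0.0005,0,-2],[0,0.003,0.0004,0,-1.5],[0,0.002,0.0003,0,-1],[0,0,0,0,0]]]'
cat > m.py <<'E'
import numpy as np,cv2,sys
from plant import get_state,viewer
from h import at_z
s=get_state();p=s["eef_pos"][:2];c=np.array([.578,.0965]);v=p-c
q=s["tcp_rot"];print(s["eef_pos"],np.hypot(*v),np.degrees(np.arctan2(v[1],v[0])),2*np.degrees(np.arctan2(q[1],q[0])),s["contact_force"])
for cam in ("top","scene"):
    im=viewer.read_camera(cam); cv2.imwrite(f"pics/{cam}{sys.argv[1]}.png",im)
    if cam=="top": cv2.imwrite(f"pics/crop{sys.argv[1]}.png",cv2.resize(im[125:275,165:365],None,fx=4,fy=4))
    for d in viewer.pinpoint(cam,"arrow_tip"):
        a=at_z(cam,(d["xy"][0]*560,d["xy"][1]*420),.073)-c; print(cam,d["confidence"],np.hypot(*a),np.degrees(np.arctan2(a[1],a[0])))
E
python3 m.py 3
```

```text
time: 7.35
eef_pos: [0.6084, -0.0128, 0.0552]
tcp_rot: [0.982, 0.19, -0.0, -0.0]
contact_force: [-1.9, 0.8, 0.2]
opening: 0.001
finger_force: 0.6
time: 8.35
eef_pos: [0.6457, 0.0034, 0.0553]
tcp_rot: [0.933, 0.361, 0.0, 0.0]
contact_force: [-0.8, -0.3, 0.7]
opening: -0.003
finger_force: 0.1
[0.64574356 0.00339233 0.05529364] 0.11514437611700055 -53.961001006907416 42.30587312824683 [-0.78424733 -0.28826795  0.69992698]
top 0.77 0.15181069185311663 44.29390598694092
scene 0.93 0.15815785146911415 49.33534534169248
```

```bash
python3 -m handwheel '[[[0,0.002,0.0002,0,-1],[0,0.003,0.0003,0,-1.5],[0,0.0039,0.0003,0,-2],[0,0.0039,0.0003,0,-2],[0,0.0039,0.0003,0,-2],[0,0.0039,0.0003,0,-2],[0,0.0039,0.0003,0,-2],[0,0.0039,0.0003,0,-2],[0,0.0039,0.0003,0,-2],[0,0.0039,0.0003,0,-2],[0,0.0039,0.0003,0,-2],[0,0.0039,0.0003,0,-2]]]'
python3 -m handwheel '[[[0,0.0039,0.0003,0,-2],[0,0.0039,0.0003,0,-2],[0,0.0039,0.0003,0,-2],[0,0.0039,0.0003,0,-2],[0,0.003,0.0004,0,-1.5],[0,0.002,0.0003,0,-1],[0,0,0,0,0]]]'
python3 m.py 4
```

```text
time: 9.55
eef_pos: [0.6755, 0.0356, 0.0555]
tcp_rot: [0.844, 0.537, 0.0, 0.001]
contact_force: [0.0, -2.1, -0.2]
opening: 0.002
finger_force: 0.6
time: 10.13
eef_pos: [0.6842, 0.0548, 0.0554]
tcp_rot: [0.792, 0.611, 0.0, 0.0]
contact_force: [0.3, 0.3, -0.3]
opening: 0.002
finger_force: 0.0
[0.68416063 0.0547863  0.05539929] 0.11406187860804501 -21.45135182995452 75.32113957464173 [ 0.33267187  0.27668746 -0.26288263]
top 0.65 0.14528726634198535 76.01119548584471
scene 0.66 0.1698418704664435 74.25339305332926
scene 0.54 0.004937264279794074 106.41286965712281
```

View pics/crop4.png

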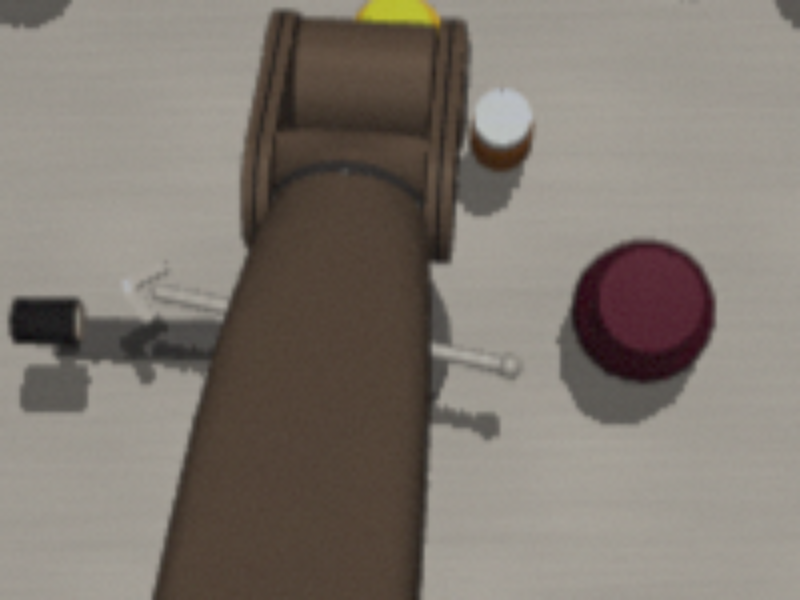

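```bash
python3 -m handwheel '[[[0,0.002,0.0002,0,-1],[0,0.003,0.0003,0,-1.5],[0,0.003,0.0003,0,-1.5],[0,0.003,0.0003,0,-1.5],[0,0.003,0.0003,0,-1.5],[0,0.003,0.0003,0,-1.5],[0,0.002,0.0002,0,-1],[0,0.001,0.0001,0,-0.5],[0,0,0,0,0],[0,0,0,0,0],[0,0,0,0,0],[0,0,0,0,0]]]'
python3 m.py 5
```

```text
time: 11.33
eef_pos: [0.6896, 0.0738, 0.0555]
tcp_rot: [0.736, 0.677, 0.0, 0.0]
contact_force: [0.6, -1.2, 0.1]
opening: -0.0
finger_force: 0.0
[0.68961925 0.07376942 0.05551416] 0.1139102080743476 -11.510541443826327 85.24890612890825 [ 0.62244465 -1.18417006  0.11448109]
top 0.65 0.15042521185314797 87.08461069324346
top 0.21 0.17285596731841593 87.92758029610145
scene 0.79 0.1660269018950213 85.83149766238853
```

View pics/crop5.png

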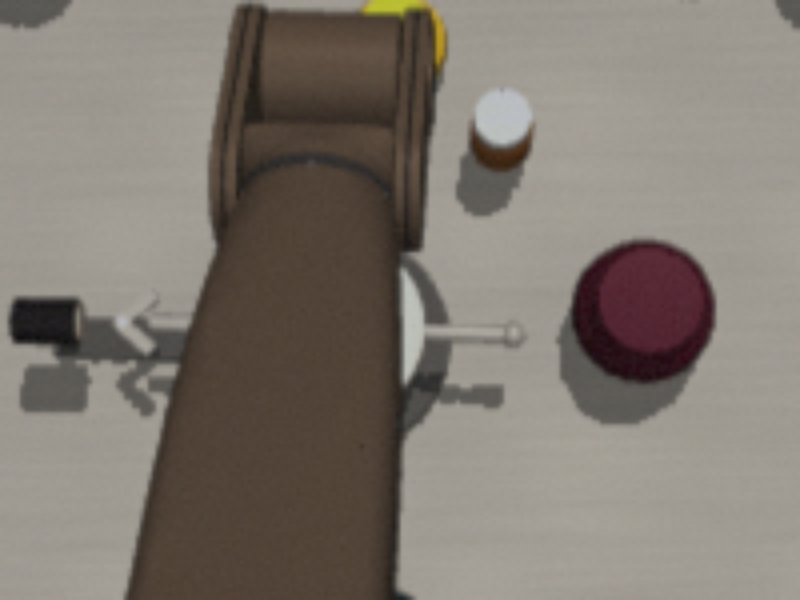

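The arrow tip is at (115,322) and the barrel's midline at row 321, so it points straight at the lens. Now I back off, lift and move aside.

```bash
python3 -m handwheel '[[[0,-0.005,0,0,0],[0,-0.01,0,0,0],[0,-0.01,0,0,0],[0,0,0,-0.02,0],[0,0,0,-0.03,0],[0,0,0,-0.03,0],[0,0,0,-0.03,0],[0,0,0,-0.03,0],[0,0,0,-0.03,0],[0,0,0,-0.03,0],[0,-0.03,0,0,0],[0,-0.03,0,0,0]]]'
python3 -m handwheel '[[[0,-0.03,0,0,0],[0,-0.03,0,0,0],[0,-0.03,0,0,0],[0,-0.03,0,0,0],[0,-0.03,0,0,0],[0,-0.03,0,0,0],[0,-0.02,0,0,0],[0,0,0,0,0],[0,0,0,0,0],[0,0,0,0,0]]]'
python3 m.py 6
```

```text
time: 12.53
eef_pos: [0.6837, -0.0117, 0.2597]
tcp_rot: [0.735, 0.678, 0.002, 0.003]
contact_force: [1.1, -0.8, -0.7]
opening: -0.0
finger_force: 0.0
time: 13.37
eef_pos: [0.6656, -0.2105, 0.2552]
tcp_rot: [0.736, 0.677, 0.0, -0.0]
contact_force: [-0.3, 0.3, -0.1]
opening: -0.003
finger_force: 0.0
[ 0.66558342 -0.21048772  0.25519498] 0.31923708251483335 -74.07658220090293 85.2232391819005 [-0.33702232  0.3005039  -0.0770568 ]
top 0.69 0.1506571425353125 84.7690497844164
scene 0.56 0.1629113391113957 87.70506442473362
```

View pics/crop6.png

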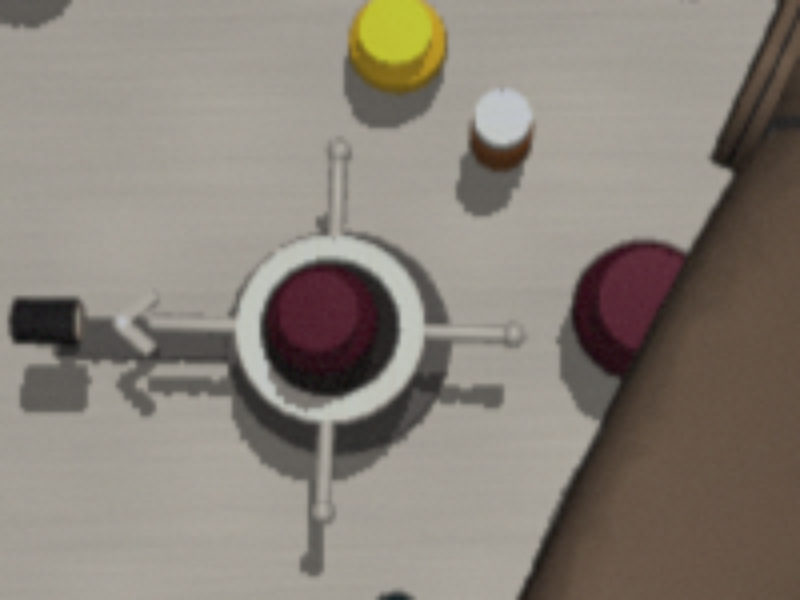

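With the arm clear, the arrow line from (513,333) through (115,322) meets the lens at (80,321). The vase stands near the middle at (322,325), and the jar, stopper and bowls are unmoved.

```bash
python3 -c "from plant import sign_off; print(sign_off())"
```

```text
the job is handed in; nothing more can be done
None
```

The arrow spoke points at the lamp by the last top picture, with the vase standing upright near the middle of the turntable and the finger clear; I handed the job in, but `sign_off()` returned no verdict.

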